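# Slide the scale and mug under the pour-over dripper and tare it

### The job

Get the pour-over ready: without picking anything up, push the white kitchen scale, with the blue mug standing on it, between the two front legs of the wooden dripper stand until its back edge rests against the wooden bar at the rear, so that the mug stands under the dripper. Then press the orange tare key on the scale's front panel down and let it go. Push gently enough that the mug stays put, keep the robot off the mug and the stand, and leave everything else on the worktop where it is.

Things in the scene. Friction and masses are not known exactly. Their poses are not given: they have to be found in the camera images.
- stand: Pour-over stand, fixed: brown wooden board (underside 140, top 154 mm high) on four round legs, 14 mm thick, white ceramic dripper (96 mm wide, up to 216 mm high) on top. Origin on the worktop below the outlet; x: the way the scale goes in. Front legs at x -34, y +-70 mm, back legs at x +70, y +-70 mm: 126 mm free between them, for a scale 120 mm wide. The board spans x -46 to +88, y +-80 mm.
- gap_mid (a point): Middle of the gap between the two front legs of the stand, 12 mm above the worktop.
- bar_face (a point): Middle of the front face of the stand's rear bar (flat, across the whole width between the back legs, 6 to 26 mm above the worktop), 12 mm above the worktop: the stop for the scale's back edge, 56 mm behind the outlet's axis.
- dripper_outlet (a point): Lower end of the dripper's outlet (28 mm wide), under the board on the stand's axis, 128 mm above the worktop.
- scale: White kitchen scale, loose, about 0.5 kg, on rubber feet: 172 mm long (x), 120 mm wide (y), corners rounded to 10 mm; side walls 3 to 20 mm above the worktop. Steel platform at the rear, top 23 mm high; front panel 60 mm deep with dark display and orange key. Origin in the middle of its underside, x towards the back edge, which goes in first.
- platform (a point): Middle of the top of the scale's steel platform, 30 mm behind the scale's centre.
- back_edge (a point): Middle of the scale's back edge (goes in first), 12 mm above the worktop, 86 mm from the scale's centre.
- front_edge (a point): Middle of the scale's front edge (the one to push on), 12 mm above the worktop, 86 mm from the scale's centre.
- tare_top (a point): Centre of the top of the orange tare key, 24 mm in diameter, on the scale's front panel, 64 mm before and 36 mm to the right (-y) of the scale's centre. It stands 5 mm above the panel (25 mm above the worktop) and goes 4 mm straight down.
- tare_key (a joint): Travel of the tare key: 0 m up, 0.004 m fully down; sprung, about 1 N to start and 4.5 N fully down.
- cup_center (a point): Centre of the blue mug, on its axis at half height: 78 mm diameter, 93 mm high, standing loose on the scale's platform (from 23 to 116 mm above the worktop), its handle pointing towards the back and reaching 72 mm from the axis.
- cup: The blue mug (0.22 kg); origin on its underside, z axis up along the mug.
- sugar: Sugar canister, grey with a wooden lid, 97 mm diameter, 130 mm high, loose; leave it alone. Origin in the middle of its underside.
- honey: Jar of honey with dark lid, 62 mm diameter, 99 mm high, loose; leave it alone. Origin in the middle of its underside.
- teaspoon: Steel teaspoon, 139 x 30 x 10 mm, lying loose; leave it alone. Origin in the middle of its underside.
- notepad: Ring-bound notepad, 130 x 94 x 13 mm, lying loose; leave it alone. Origin in the middle of its underside.
- lemon: Yellow lemon, 77 x 51 x 52 mm, lying loose; leave it alone. Origin in the middle of its underside.

How it is judged:
On the way, in this order (a step that is already met when the one before it is completed fails the run):
1. the scale is between the stand's legs with its back edge against the rear bar (x of back_edge in the frame of bar_face above -0.005 m and horizontal distance between back_edge and bar_face below 0.008 m and angle between the x axis of scale and the x axis of stand, either way round below 0.06 rad), for 0.2 s.
2. the tare key is pressed down (value of joint tare_key above 0.0028 m), for 0.1 s.
At the end, for the whole second after the job is handed in: The scale lies flat between the legs, back edge within 5 mm of the rear bar, 8 mm of its middle and 0.06 rad of square; the mug stands upright on it, its axis within 20 mm of the outlet's; the tare key was pressed (over 2.8 mm) once the scale was home and is up again; all at rest (all of step 1 and angle between scale's own z axis and vertical below 0.03 rad and horizontal distance between cup_center and dripper_outlet below 0.02 m and angle between cup's own z axis and vertical below 0.06 rad and value of joint tare_key below 0.001 m and linear speed of each of scale, cup below 0.01 m/s); the robot touches nothing.
It fails at once if the scale is lifted or tipped (height (world z) of scale above 0.008 m or angle between scale's own z axis and vertical above 0.1 rad).
It fails at once if the mug is lifted, tipped or shifted more than 15 mm from the middle of the platform (z of cup_center in the frame of platform above 0.056 m or angle between cup's own z axis and vertical above 0.15 rad or horizontal distance between cup_center and platform above 0.015 m).
It fails at once if the robot touches the mug (contact force between any of the fingers, the arm and cup above 0.5 N).
It fails at once if the robot touches the dripper stand (contact force between any of the fingers, the arm and stand above 1 N).
It fails at once if another thing on the worktop is moved more than 20 mm (distance of any of sugar, honey, teaspoon, notepad, lemon from where it was at the start of the episode above 0.02 m).
It also fails if it takes over 67 s, if anything falls off the work surface, if the arm or the gripper's body presses on something with over 40 N, if the wrist force passes 120 N, or if a joint passes its speed limit or range.

### The arm

A 7-joint arm with a two-finger parallel gripper is mounted at the origin on a cart in front of the work surface, level with it; the furniture and walls round the work are solid. World frame = base frame: x ahead of the robot, y to its left, z up, the work surface at z = 0. Lengths are in m, angles in rad, forces in N, time in s.
With the tool pointing down it reaches from about 0.4 to 0.85 m from the base axis. Payload 4.5 kg.
Tool frame: the origin (TCP) lies midway between the tips of the shut fingers; the grasp point (between the pads) lies 19 mm behind it; z points along the fingers, y is the line along which they close (so a half turn about z gives the same grasp; the last joint's range is limited). The gripper opens to 88 mm and grips with 3 to 60 N. Pads are 18 mm wide; open, the fingers measure 123 mm over their backs; the gripper's body (75 mm by 187 mm) begins 45 mm behind the grasp point.
Start: joints at [-1.19, 0.689, -0.195, 1.565, 0.157, 0.902, -0.215], TCP at [0.212, 0.588, 0.239] pointing down, gripper open.
Joint ranges: [-3.01, 3.01], [-0.46, 2.08], [-1.47, 1.51], [0.13, 2.56], [-1, 4.14], [0.04, 2.09], [-2.66, 2.66]. Speed limits (rad/s): [2.57, 2.57, 3.14, 3.14, 3.14, 3.14, 3.14].

### API

Orientations are given as a unit quaternion [x, y, z, w].
In Python, from plant import r gives the robot as it stands.
- The arm moves only by the tool carry_out, never from a script. Its argument "plan" is a list of rows, each an object with "rot": the turn, a rotation vector about the tool's x, y, z in rad, a list of three; "xyz": the shift along the tool's x, y, z in m, a list of three; "grip": the closure in counts, from 0 (fully open) to 255 (shut). In form: [{"rot": [wx, wy, wz], "xyz": [dx, dy, dz], "grip": grip}, ...]. A call has 1 to 8 rows; each row is the pose to reach, as a shift and turn from the pose commanded when the call began, along the tool's axes at that moment; what a row does not reach only later rows make up. A row lasts 1/12 s, in which the tool goes at most 41.7 mm and 7.16 degrees, less where a joint would pass 70% of its speed; a pose out of reach is approached as far as the arm can. A call with a gripper value outside its range is refused whole. The fingers move at their own pace and stop on an object; "squeeze" is the grip in N (left out, the last holds). Time passes only in rows, so rows that repeat a pose let the fingers close. It gives the time, the measured TCP pose, the force, the opening and the grip force at its end, in the units of the state.
- r.get_state(): the state, without advancing time (a new reading comes with each control period).
- r.snapshot(name): name is "scene" or "top"; returns the picture (384x512x3 uint8, red, green, blue); there is no depth.
- r.camera_params(name): a dict with "fx", "fy", "cx", "cy" (pixels), "distortion" ([k1, k2, p1, p2, k3] as OpenCV has them; the pictures are not rectified), "position" and "attitude" of the camera in the world. Camera axes: x right, y down, z forward; pixel columns grow to the right and rows downward; lengths in m; the calibration is good to about 2 mm. A picture is of the moment at which its call begins. camera_params takes no time and is no camera call.
- r.finish_job(): hands the job in; it is judged then, once.
The state is a dict: "clock": time; "q": joint angles; "qd": joint speeds; "joint_torque": joint torques, N m; "tool_pos": TCP position; "eef_rot": TCP orientation; "contact_force": force on the tool from outside, world axes, zero at the start; "moment": the same for the moment, N m; "opening": opening from 0.0 (shut) to 1.0 (fully open); "finger_force": force on a finger pad.
Only numpy, scipy, OpenCV 4.12 (cv2) and the standard library are available. Lean on these libraries where they do the work, as an engineer would, in place of code of your own. Each camera call takes 0.05 s, during which the arm holds its last target. There are 200 camera calls.

## Working session

There is one attempt and no reset: what is moved stays moved. The work goes in short steps, Python scripts to look and compute and a tool call to move; the robot and the scene stay as the last step left them, time stands still between calls to the robot, and variables do not carry over. Pictures are saved under pics/ and viewed, at most 10 in all, crops included, and the job is handed in when it is done.

Besides the shell and the picture viewer there is one more tool, called by a JSON object that holds its "fn" and its "kwargs". carry_out: Moves the arm, as the interface text tells. Its arguments: {"type":"object","properties":{"plan":{"type":"array"},"squeeze":{"type":"number"}},"required":["plan"]}

```bash
mkdir -p pics
python3 - <<'E'
from plant import r
import cv2
for n in("scene","top"):
    cv2.imwrite(f"pics/{n}0.png",cv2.cvtColor(r.snapshot(n),cv2.COLOR_RGB2BGR)); print(n,r.camera_params(n))
s=r.get_state();print(s)
E
```

```text
scene {'fx': 385.2892060657906, 'fy': 385.2892060657906, 'cx': 259.7964306238769, 'cy': 191.68815914886122, 'distortion': array([-0.07915142,  0.        ,  0.        ,  0.        ,  0.        ]), 'position': array([0.6336865 , 0.89286036, 0.76240498]), 'attitude': array([ 0.04207146,  0.87431013, -0.48285439, -0.02575708])}
top {'fx': 375.80711223181254, 'fy': 375.80711223181254, 'cx': 260.6344728858598, 'cy': 192.70664518251803, 'distortion': array([-0.12487087,  0.        ,  0.        ,  0.        ,  0.        ]), 'position': array([ 0.43881575, -0.1786048 ,  1.24941174]), 'attitude': array([-0.70481252,  0.70897602, -0.01906183,  0.01513152])}
{'clock': 0.1, 'q': array([-1.1901699 ,  0.68990074, -0.19453322,  1.56623418,  0.15734597,
        0.90247963, -0.21508605]), 'qd': array([-0.00051109, -0.00302982, -0.0012465 , -0.003525  ,  0.00192594,
        0.000821  , -0.00018516]), 'joint_torque': array([-2.16892833e-03, -5.28499568e+01, -1.27103034e+00, -1.53839153e+01,
       -5.25048631e-02,  2.02945412e-03,  2.54348197e-05]), 'tool_pos': array([0.21230095, 0.58724455, 0.23799173]), 'eef_rot': array([ 1.72482174e-01,  9.85012304e-01, -8.09795657e-04, -6.92903182e-05]), 'contact_force': array([ 0.17960865, -0.32094377,  0.0203432 ]), 'moment': array([ 0.00026601,  0.03503294, -0.01514843]), 'finger_force': 0.0, 'opening': 1.0004025729050878}
```

View pics/scene0.png

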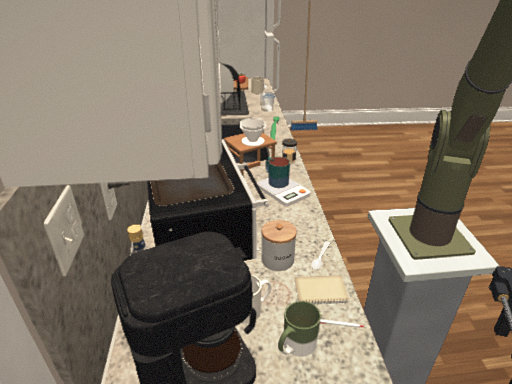

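View pics/top0.png

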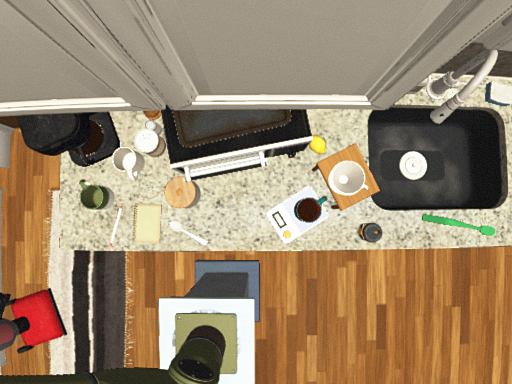

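The top view shows the scale around (298,213), the mug at (308,209), the orange key at (287,234), and the stand at (347,177). I'll enlarge this area.

Run:
```python
import cv2
a=cv2.imread("pics/top0.png")[135:260,250:400];cv2.imwrite("pics/topc.png",cv2.resize(a,None,fx=5.3,fy=4.8*5.3/4.8*0.9,interpolation=cv2.INTER_CUBIC) if 0 else cv2.resize(a,None,fx=4.8,fy=4.8,interpolation=cv2.INTER_CUBIC))
a=cv2.imread("pics/scene0.png")[110:215,210:330];cv2.imwrite("pics/scenec.png",cv2.resize(a,None,fx=5.5,fy=5.5,interpolation=cv2.INTER_CUBIC))
```

```text
(no output)
```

View pics/topc.png

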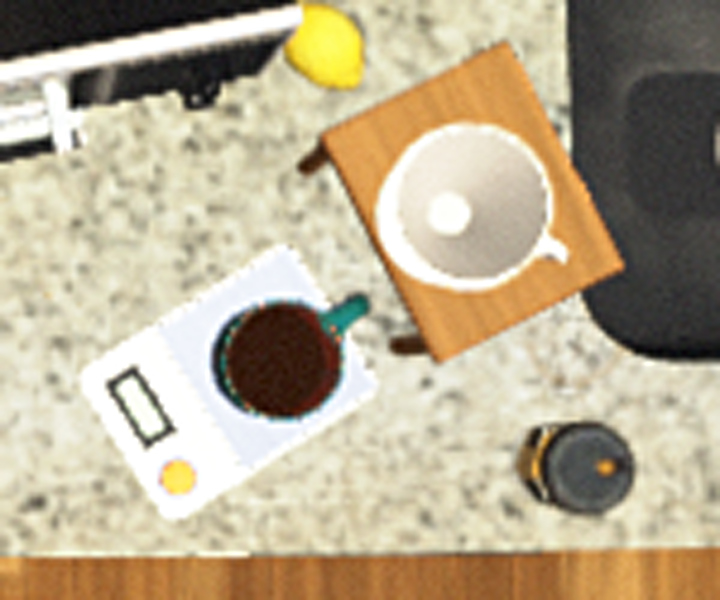

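View pics/scenec.png

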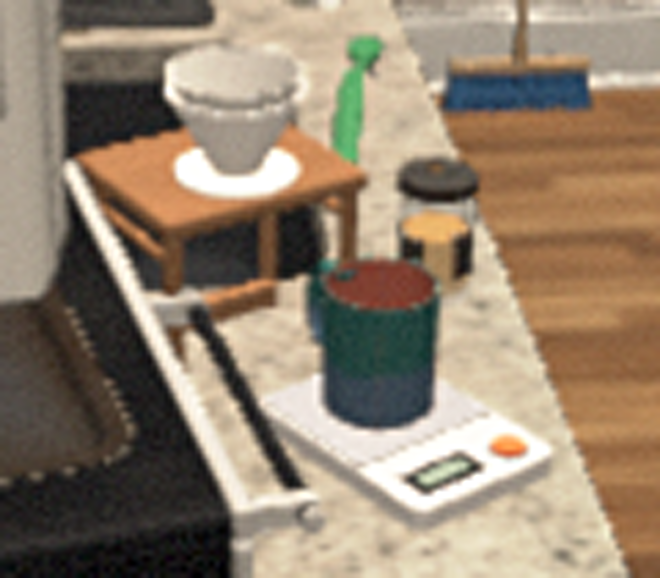

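Crop pixels in the top view: the scale corners are near (80,378), (170,522), (380,380), (287,245), and the key is at (178,477). The board corners are (322,137), (511,40), (623,267), (440,362). I'll fit poses with the known sizes.

```bash
cat > h.py <<'E'
import numpy as np,cv2
from plant import r
from scipy.spatial.transform import Rotation as R
from scipy.optimize import minimize,least_squares
def cam(n):
    c=r.camera_params(n);K=np.array([[c['fx'],0,c['cx']],[0,c['fy'],c['cy']],[0,0,1]])
    M=R.from_quat(c['attitude']).as_matrix().T
    return lambda P:cv2.projectPoints(np.asarray(P,float).reshape(-1,3),cv2.Rodrigues(M)[0],-M@c['position'],K,c['distortion'])[0].reshape(-1,2)
def world(p,loc):
    x,y,t=p;l=np.atleast_2d(loc).astype(float);c,s=np.cos(t),np.sin(t)
    return np.c_[x+c*l[:,0]-s*l[:,1],y+s*l[:,0]+c*l[:,1],l[:,2]]
def fitpts(proj,loc,px,p0):
    s=least_squares(lambda p:(proj(world(p,loc))-px).ravel(),p0);return s.x,np.abs(s.fun).max()
def refine(views,p0,pts,nrm,d=.004):
    # views: (float image, projector); pts/nrm: local edge points and outward normals
    def cost(p):
        f=0
        for im,pr in views:
            v=[]
            for k in(-1,1):
                u=pr(world(p,pts+k*d*nrm)).astype(np.float32)
                v.append(cv2.remap(im,u[:,:1],u[:,1:],cv2.INTER_LINEAR)[:,0])
            f-=np.clip(v[0]-v[1],-40,60).mean()
        return f
    s=minimize(cost,p0,method='Nelder-Mead',options=dict(initial_simplex=np.array(p0)+np.array([[0,0,0],[.005,0,0],[0,.005,0],[0,0,.03]])))
    return s.x,s.fun
def rect(x0,x1,y0,y1,z,sides,m=.014):
    P=[];N=[]
    for s in sides:
        a=np.linspace(m,1-m,60)
        if s[0]=='x':
            y=np.linspace(y0+m,y1-m,60);P+=[[x1 if s=='x+' else x0,v,z] for v in y];N+=[[1 if s=='x+' else -1,0,0]]*60
        else:
            x=np.linspace(x0+m,x1-m,60);P+=[[v,y1 if s=='y+' else y0,z] for v in x];N+=[[0,1 if s=='y+' else -1,0]]*60
    return np.array(P),np.array(N,float)
E
cat > fit.py <<'E'
from h import *
f=lambda a:(np.array(a)+.5)/4.8-.5+[250,135]
T=cam("top");S=cam("scene")
t=cv2.imread("pics/top0.png").astype(np.float32)
sc=np.array([[-.086,.06,.02],[-.086,-.06,.02],[.086,-.06,.02],[.086,.06,.02],[-.064,-.036,.025]])
p,e=fitpts(T,sc,f([[80,378],[170,522],[380,380],[287,245],[178,477]]),[.37,-.32,-1.])
print("scale",p,e)
g=cv2.GaussianBlur(t.min(2),(3,3),0)
print("ref",refine([(g,T)],p,*rect(-.086,.086,-.06,.06,.02,['x-','y+','y-'])))
b=np.array([[-.046,.08,.154],[.088,.08,.154],[.088,-.08,.154],[-.046,-.08,.154]])
q,e=fitpts(T,b,f([[322,137],[511,40],[623,267],[440,362]]),[.45,-.45,-1.])
print("stand",q,e)
sat=cv2.GaussianBlur(t.max(2)-t.min(2),(3,3),0)
q2,c=refine([(sat,T)],q,*rect(-.046,.088,-.08,.08,.154,['x-','x+','y+','y-']));print("ref",q2,c)
off=210,110;fs=lambda u:(u-off+.5)*5.5-.5
print("predicted scene crop: scale",fs(S(world(p,sc))).round(),"board",fs(S(world(q2,b))).round())
E
python3 fit.py
```

```text
scale [ 0.42787934 -0.30537478 -0.99981611] 1.28101432927906
ref (array([ 0.42656819, -0.30386123, -1.01855013]), np.float64(-48.80718994140625))
stand [ 0.52891929 -0.4256164  -1.1091136 ] 1.1016518244194913
ref [ 0.52793712 -0.42293006 -1.11307465] -59.64213943481445
predicted scene crop: scale [[419. 513.]
 [555. 451.]
 [384. 350.]
 [251. 403.]
 [506. 442.]] board [[167. 228.]
 [ 73. 156.]
 [269. 108.]
 [372. 174.]]
```

The fits agree with the scene view to within a pixel or so. I'll add the scene camera to the fit, put everything in the stand frame, and write a helper that turns a world target into a move row.

```bash
cat >> h.py <<'E'
ST=np.array([.5279,-.4229,-1.113])
def instand(p):
    c,s=np.cos(ST[2]),np.sin(ST[2]);d=np.array(p[:2])-ST[:2];return np.array([c*d[0]+s*d[1],-s*d[0]+c*d[1]])
def orient(psi,tilt=0):
    c,s=np.cos(psi),np.sin(psi);return R.from_matrix(np.array([[-s,c,0],[c,s,0],[0,0,-1]]))*R.from_rotvec([0,tilt,0])
def row(pos,psi,tilt=0,frm=None):
    s=r.get_state();p0,o0=frm or (s['tool_pos'],R.from_quat(s['eef_rot']))
    o=orient(psi,tilt);print("rot",(o0.inv()*o).as_rotvec().round(3),"xyz",o0.inv().apply(np.array(pos)-p0).round(4));return np.array(pos),o
E
cat > fit2.py <<'E'
from h import *
T=cam("top");S=cam("scene");bl=lambda a:cv2.GaussianBlur(np.ascontiguousarray(a),(3,3),0)
t=cv2.imread("pics/top0.png").astype(np.float32);s=cv2.imread("pics/scene0.png").astype(np.float32)
for v in([(bl(t.min(2)),T)],[(bl(s.min(2)),S)],[(bl(t.min(2)),T),(bl(s.min(2)),S)]):
    for d in(.003,.005):
        p,c=refine(v,[.427,-.304,-1.015],*rect(-.086,.086,-.06,.06,.02,['x-','y+','y-']),d=d);print(p.round(4),round(c,1),"stand frame",instand(p).round(4),p[2]-ST[2])
def ray(u,z,pr): return least_squares(lambda q:pr([[q[0],q[1],z]])[0]-u,[.4,-.4]).x
f=lambda a:(np.array(a)+.5)/4.8-.5+[250,135]
print("honey",instand(ray(f([590,467]),.099,T)),"cup rim",instand(ray(f([279,360]),.116,T)),"key",instand(ray(f([178,477]),.025,T)))
print("outlet",instand(ray(f([449,213]),.15,T)))
print("front legs pred",(T(world(ST,[[-.034,.07,.0],[-.034,-.07,0]]))-[250,135]+.5)*4.8)
E
python3 fit2.py
python3 - <<'E'
from h import *
D=np.deg2rad
a=row([.42,.22,.38],D(25))
b=row([.43,-.06,.38],D(-20),0,a)
c=row([.36,-.36,.30],D(-63.8),0,b)
E
```

```text
[ 0.4263 -0.3036 -1.0136] -41.6 stand frame [-0.1519 -0.0384] 0.09937445922672516
[ 0.4264 -0.3039 -1.0211] -52.3 stand frame [-0.1516 -0.0384] 0.09187937169900406
[ 0.4255 -0.3043 -0.9948] -36.2 stand frame [-0.1516 -0.0394] 0.11820537841899292
[ 0.4228 -0.3032 -0.9852] -46.2 stand frame [-0.1538 -0.0414] 0.1278288513799979
[ 0.4261 -0.3038 -1.0058] -77.2 stand frame [-0.1518 -0.0387] 0.1071852662771895
[ 0.4259 -0.3042 -1.0051] -95.8 stand frame [-0.1515 -0.039 ] 0.10785044379836561
honey [ 0.02728599 -0.18823595] cup rim [-0.12405303 -0.03495544] key [-0.21038972 -0.07998546]
outlet [0.00698246 0.00027424]
front legs pred [[304.51090673 168.63243556]
 [395.16955665 347.99735739]]
rot [-0.001  0.001  0.788] xyz [-0.3201 -0.275  -0.1415]
rot [0.    0.    0.785] xyz [-0.258  -0.1093  0.    ]
rot [0.    0.    0.764] xyz [-0.3058  0.0368  0.08  ]
```

The scale sits at (-152,-39) mm in the stand frame, yawed about 0.10 rad. It needs squaring up with a side push before it goes in, so I'll bring the arm over first.

{"fn": "carry_out", "kwargs": {"plan": [{"rot": [0,0,0.39],"xyz": [-0.16,-0.1,-0.14],"grip": 0},{"rot": [0,0,0.39],"xyz": [-0.16,-0.1,-0.14],"grip": 0},{"rot": [0,0,0.39],"xyz": [-0.16,-0.1,-0.14],"grip": 0},{"rot": [0,0,0.39],"xyz": [-0.16,-0.1,-0.14],"grip": 0},{"rot": [0,0,0.39],"xyz": [-0.16,-0.1,-0.14],"grip": 0},{"rot": [0,0,0.39],"xyz": [-0.16,-0.1,-0.14],"grip": 0},{"rot": [0,0,0.39],"xyz": [-0.16,-0.1,-0.14],"grip": 0},{"rot": [0,0,0.39],"xyz": [-0.16,-0.1,-0.14],"grip": 0}]}}

```text
clock: 0.77
tool_pos: [0.3299, 0.4387, 0.3794]
eef_rot: [0.362, 0.932, 0.001, 0.0]
contact_force: [-0.8, 1.0, -0.1]
opening: 1.001
finger_force: 0.0
```

Run:
```python
from h import *
D=np.deg2rad
s=r.get_state();print(s['tool_pos'],s['q'],s['clock'])
a=row([.44,.12,.37],D(8))
b=row([.41,-.17,.36],D(-38),0,a)
```

```text
[0.32986494 0.43870186 0.37936772] [-0.94828883  0.43559634 -0.0979516   1.59125082  0.04607803  1.11537789
 -0.22631901] 0.7667
rot [ 0.001 -0.001  0.691] xyz [-0.2962 -0.1612  0.009 ]
rot [0.    0.    0.803] xyz [-0.283  -0.0701  0.01  ]
```

{"fn": "carry_out", "kwargs": {"plan": [{"rot": [0,0,0.69],"xyz": [-0.296,-0.161,0.009],"grip": 0},{"rot": [0,0,0.69],"xyz": [-0.296,-0.161,0.009],"grip": 0},{"rot": [0,0,0.69],"xyz": [-0.296,-0.161,0.009],"grip": 0},{"rot": [0,0,0.69],"xyz": [-0.296,-0.161,0.009],"grip": 0},{"rot": [0,0,0.69],"xyz": [-0.296,-0.161,0.009],"grip": 0},{"rot": [0,0,0.69],"xyz": [-0.296,-0.161,0.009],"grip": 0},{"rot": [0,0,0.69],"xyz": [-0.296,-0.161,0.009],"grip": 0},{"rot": [0,0,0.69],"xyz": [-0.296,-0.161,0.009],"grip": 0}]}}

```text
clock: 1.43
tool_pos: [0.4379, 0.1248, 0.3685]
eef_rot: [0.653, 0.757, -0.001, -0.001]
contact_force: [1.9, -0.1, -0.4]
opening: 0.999
finger_force: 0.0
```

{"fn": "carry_out", "kwargs": {"plan": [{"rot": [0,0,0.8],"xyz": [-0.283,-0.07,0.01],"grip": 0},{"rot": [0,0,0.8],"xyz": [-0.283,-0.07,0.01],"grip": 0},{"rot": [0,0,0.8],"xyz": [-0.283,-0.07,0.01],"grip": 0},{"rot": [0,0,0.8],"xyz": [-0.283,-0.07,0.01],"grip": 0},{"rot": [0,0,0.8],"xyz": [-0.283,-0.07,0.01],"grip": 0},{"rot": [0,0,0.8],"xyz": [-0.283,-0.07,0.01],"grip": 0},{"rot": [0,0,0.8],"xyz": [-0.283,-0.07,0.01],"grip": 0},{"rot": [0,0,0.8],"xyz": [-0.283,-0.07,0.01],"grip": 0}]}}

```text
clock: 2.1
tool_pos: [0.4082, -0.1722, 0.359]
eef_rot: [0.9, 0.436, -0.002, 0.002]
contact_force: [-0.9, -0.2, 0.3]
opening: 1.002
finger_force: 0.0
```

Run:
```python
from h import *
s=r.get_state();print(s['tool_pos'],s['q'],s['clock'])
# side push start: stand (-165, -135), tilt .35
W=lambda x,y,z:world(ST,[[x,y,z]])[0]
print(W(-.165,-.14,.2),W(-.165,-.14,.01))
a=row(W(-.165,-.15,.16),ST[2],.35)
b=row(W(-.165,-.14,.01),ST[2],.35,a)
```

```text
[ 0.40821197 -0.17217659  0.35900251] [-0.03103756  0.31114619  0.44653787  1.91992185 -0.15765233  0.94528306
 -0.17892049] 2.1
[ 0.32939054 -0.33676641  0.2       ] [ 0.32939054 -0.33676641  0.01      ]
rot [-0.075  0.349  0.441] xyz [-0.1861  0.0356  0.1999]
rot [0. 0. 0.] xyz [-0.042  -0.      0.1443]
```

{"fn": "carry_out", "kwargs": {"plan": [{"rot": [-0.075,0.349,0.441],"xyz": [-0.186,0.036,0.2],"grip": 0},{"rot": [-0.075,0.349,0.441],"xyz": [-0.186,0.036,0.2],"grip": 0},{"rot": [-0.075,0.349,0.441],"xyz": [-0.186,0.036,0.2],"grip": 0},{"rot": [-0.075,0.349,0.441],"xyz": [-0.186,0.036,0.2],"grip": 0},{"rot": [-0.075,0.349,0.441],"xyz": [-0.186,0.036,0.2],"grip": 0},{"rot": [-0.075,0.349,0.441],"xyz": [-0.186,0.036,0.2],"grip": 0},{"rot": [-0.075,0.349,0.441],"xyz": [-0.186,0.036,0.2],"grip": 0},{"rot": [-0.075,0.349,0.441],"xyz": [-0.186,0.036,0.2],"grip": 0}]}}

```text
clock: 2.77
tool_pos: [0.322, -0.3368, 0.1552]
eef_rot: [0.958, 0.226, 0.169, -0.044]
contact_force: [-0.4, 0.6, -0.9]
opening: 1.002
finger_force: 0.0
```

Run:
```python
from h import *
s=r.get_state();print(s['tool_pos'],s['q'],s['clock'])
W=lambda x,y,z:world(ST,[[x,y,z]])[0]
a=row(W(-.165,-.14,.01),ST[2],.35)
```

```text
[ 0.32201967 -0.33677732  0.15523971] [ 0.96146288  0.66129985 -0.02072213  2.18381517 -0.95961944  0.41322748
  0.74618583] 2.7667
rot [-0.01  -0.001  0.003] xyz [-0.0438  0.0046  0.1386]
```

{"fn": "carry_out", "kwargs": {"plan": [{"rot": [0,0,0],"xyz": [-0.014,0.001,0.04],"grip": 0},{"rot": [0,0,0],"xyz": [-0.03,0.003,0.08],"grip": 0},{"rot": [-0.01,0,0.003],"xyz": [-0.044,0.0045,0.115],"grip": 0},{"rot": [-0.01,0,0.003],"xyz": [-0.044,0.0045,0.138],"grip": 0},{"rot": [-0.01,0,0.003],"xyz": [-0.044,0.0045,0.138],"grip": 0},{"rot": [-0.01,0,0.003],"xyz": [-0.044,0.0045,0.138],"grip": 0}]}}

```text
clock: 3.27
tool_pos: [0.3373, -0.3464, 0.0231]
eef_rot: [0.957, 0.229, 0.169, -0.052]
contact_force: [-0.5, -0.1, 1.3]
opening: 0.999
finger_force: 0.0
```

```bash
cat > st.py <<'E'
from h import *
import sys
s=r.get_state();print("stand xy",instand(s['tool_pos']).round(4),"z",s['tool_pos'][2].round(4),"q",s['q'].round(2),s['clock'],"F",s['contact_force'].round(1))
ax=R.from_quat(s['eef_rot']).as_matrix()
print("tooly-yaw err to stand x",np.arctan2(ax[1,1],ax[0,1])-ST[2],"tilt",ax[:,2])
if len(sys.argv)>1:
    x,y,z,t=map(float,sys.argv[1:5]);row(world(ST,[[x,y,z]])[0],ST[2]+(float(sys.argv[5]) if len(sys.argv)>5 else 0),t)
E
python3 st.py -.165 -.069 .01 .35
```

```text
stand xy [-0.1529 -0.1372] z 0.0231 q [ 1.17  0.97 -0.39  2.15 -1.    0.04  0.85] 3.2667 F [-0.5 -0.1  1.3]
tooly-yaw err to stand x 0.016219032614545936 tilt [ 0.29912845  0.17625126 -0.93779404]
rot [-0.026 -0.004  0.008] xyz [ 0.0595 -0.0107  0.0362]
```

The tilt drives the wrist to its limits, so I'll use less of it.

```bash
python3 st.py -.165 -.125 .01 .26
```

```text
stand xy [-0.1529 -0.1372] z 0.0231 q [ 1.17  0.97 -0.39  2.15 -1.    0.04  0.85] 3.2667 F [-0.5 -0.1  1.3]
tooly-yaw err to stand x 0.016219032614545936 tilt [ 0.29912845  0.17625126 -0.93779404]
rot [-0.026 -0.094  0.009] xyz [ 0.007  -0.0116  0.0168]
```

{"fn": "carry_out", "kwargs": {"plan": [{"rot": [-0.026,-0.09,0.009],"xyz": [0,0,0],"grip": 0},{"rot": [-0.026,-0.09,0.009],"xyz": [0,0,0],"grip": 0}]}}

```text
clock: 3.43
tool_pos: [0.343, -0.3488, 0.0298]
eef_rot: [0.964, 0.23, 0.127, -0.031]
contact_force: [1.9, 1.8, 0.8]
opening: 0.999
finger_force: 0.0
```

```bash
python3 st.py -.165 -.125 .01 .26
```

```text
stand xy [-0.1482 -0.1331] z 0.0298 q [ 1.04  0.92 -0.27  2.15 -1.    0.04  0.77] 3.4333 F [1.9 1.8 0.8]
tooly-yaw err to stand x 0.009759977605735326 tilt [ 0.23088425  0.11853681 -0.96573365]
rot [-0.004 -0.003  0.009] xyz [ 0.0028 -0.0167  0.0213]
```

```bash
python3 st.py -.165 -.125 .045 .12
```

```text
stand xy [-0.1482 -0.1331] z 0.0298 q [ 1.04  0.92 -0.27  2.15 -1.    0.04  0.77] 3.4333 F [1.9 1.8 0.8]
tooly-yaw err to stand x 0.009759977605735326 tilt [ 0.23088425  0.11853681 -0.96573365]
rot [-0.004 -0.143  0.009] xyz [ 0.0119 -0.0168 -0.0126]
```

{"fn": "carry_out", "kwargs": {"plan": [{"rot": [0,-0.14,0.009],"xyz": [0.0,0,-0.025],"grip": 0},{"rot": [0,-0.14,0.009],"xyz": [0.012,-0.017,-0.013],"grip": 0},{"rot": [0,-0.14,0.009],"xyz": [0.012,-0.017,-0.013],"grip": 0},{"rot": [0,-0.14,0.009],"xyz": [0.012,-0.017,-0.013],"grip": 0}]}}

```text
clock: 3.77
tool_pos: [0.3407, -0.3302, 0.0446]
eef_rot: [0.972, 0.226, 0.06, -0.017]
contact_force: [-1.3, -0.8, 0.1]
opening: 0.995
finger_force: 0.0
```

```bash
python3 st.py -.165 -.125 .012 .15
```

```text
stand xy [-0.1659 -0.127 ] z 0.0446 q [ 0.78  0.87 -0.04  2.18 -0.99  0.11  0.62] 3.7667 F [-1.3 -0.8  0.1]
tooly-yaw err to stand x 5.3115965586325586e-05 tilt [ 0.1089438   0.05989042 -0.9922421 ]
rot [-0.006  0.025 -0.001] xyz [-0.0021  0.0011  0.0326]
```

{"fn": "carry_out", "kwargs": {"plan": [{"rot": [0,0.01,0],"xyz": [-0.001,0.001,0.016],"grip": 0},{"rot": [0,0.025,0],"xyz": [-0.002,0.001,0.032],"grip": 0},{"rot": [0,0.025,0],"xyz": [-0.002,0.001,0.032],"grip": 0}]}}

```text
clock: 4.02
tool_pos: [0.3415, -0.3384, 0.0135]
eef_rot: [0.973, 0.221, 0.069, -0.024]
contact_force: [-0.2, -1.0, 0.6]
opening: 1.004
finger_force: 0.0
```

```bash
python3 st.py -.165 -.1 .012 .2;python3 st.py -.165 -.069 .012 .25
```

```text
stand xy [-0.1582 -0.1299] z 0.0135 q [ 0.86  0.94 -0.13  2.15 -1.    0.04  0.66] 4.0167 F [-0.2 -1.   0.6]
tooly-yaw err to stand x -0.010258469351469568 tilt [ 0.1240908   0.07669087 -0.98930278]
rot [-0.014  0.054 -0.013] xyz [ 0.0293 -0.0071  0.006 ]
stand xy [-0.1582 -0.1299] z 0.0135 q [ 0.86  0.94 -0.13  2.15 -1.    0.04  0.66] 4.0167 F [-0.2 -1.   0.6]
tooly-yaw err to stand x -0.010258469351469568 tilt [ 0.1240908   0.07669087 -0.98930278]
rot [-0.013  0.104 -0.013] xyz [ 0.0599 -0.0074  0.0105]
```

{"fn": "carry_out", "kwargs": {"plan": [{"rot": [0,0,0.01],"xyz": [0.005,0,0.001],"grip": 0},{"rot": [0,0.01,0.01],"xyz": [0.01,0,0.0015],"grip": 0},{"rot": [0,0.02,0.01],"xyz": [0.015,0,0.002],"grip": 0},{"rot": [0,0.03,0.01],"xyz": [0.02,0,0.003],"grip": 0},{"rot": [0,0.03,0.01],"xyz": [0.025,0,0.004],"grip": 0}]}}

```text
clock: 4.43
tool_pos: [0.3642, -0.327, 0.0148]
eef_rot: [0.972, 0.216, 0.082, -0.028]
contact_force: [-6.6, -1.0, 4.3]
opening: 1.003
finger_force: 3.1
```

```bash
python3 st.py -.16 -.069 .012 .25
cat > look.py <<'E'
from h import *
import sys
n=sys.argv[1];p0=list(map(float,sys.argv[2:5]))  # stand-frame guess: x y yaw
T=cam("top");S=cam("scene");t=r.snapshot("top");s=r.snapshot("scene")
cv2.imwrite(f"pics/top{n}.png",cv2.cvtColor(t,cv2.COLOR_RGB2BGR));cv2.imwrite(f"pics/scene{n}.png",cv2.cvtColor(s,cv2.COLOR_RGB2BGR))
a=t[135:260,250:400];b=s[110:215,210:330]
cv2.imwrite(f"pics/both{n}.png",cv2.cvtColor(np.hstack([cv2.resize(a,(400,333),interpolation=2),cv2.resize(b,(381,333),interpolation=2)]),cv2.COLOR_RGB2BGR))
bl=lambda a:cv2.GaussianBlur(a.astype(np.float32).min(2),(3,3),0)
w=world(ST,[[p0[0],p0[1],0]])[0];g=[w[0],w[1],ST[2]+p0[2]]
sd=sys.argv[5].split(',')
for nm,v in(("top",[(bl(t),T)]),("scene",[(bl(s),S)]),("both",[(bl(t),T),(bl(s),S)])):
    p,c=refine(v,g,*rect(-.086,.086,-.06,.06,.02,sd));print(nm,instand(p).round(4),(p[2]-ST[2]).round(3),round(c,1))
E
python3 look.py 1 -.152 -.036 .09 x-,y+
```

```text
stand xy [-0.1584 -0.1045] z 0.0148 q [ 0.85  0.94 -0.16  2.14 -1.    0.04  0.62] 4.4333 F [-6.6 -1.   4.3]
tooly-yaw err to stand x -0.018395934797192703 tilt [ 0.14771894  0.0890828  -0.98500932]
rot [-0.014  0.077 -0.022] xyz [ 0.0344 -0.0022  0.0089]
top [-0.1491 -0.0299] 0.058 -52.8
scene [-0.1494 -0.0303] 0.049 -58.1
both [-0.1492 -0.0301] 0.057 -110.8
```

View pics/both1.png

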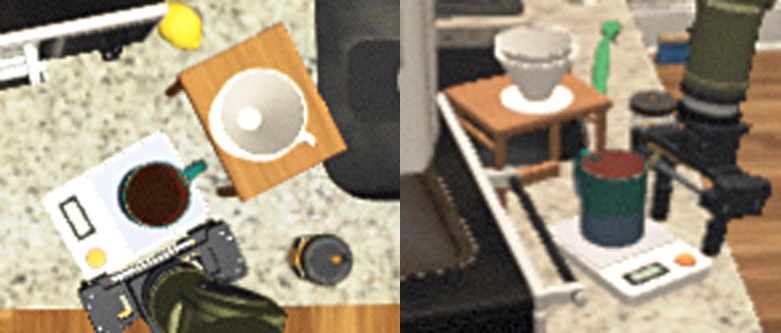

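The left panel shows both fingers at the scale's right side, with the mug at (155,193) clear of the gripper body. The scale is turning square (yaw 0.057). I'll keep pushing.

{"fn": "carry_out", "kwargs": {"plan": [{"rot": [0,0.01,-0.003],"xyz": [0.004,0,0.002],"grip": 0},{"rot": [0,0.02,-0.006],"xyz": [0.008,0,0.003],"grip": 0},{"rot": [-0.005,0.03,-0.01],"xyz": [0.012,-0.001,0.0045],"grip": 0},{"rot": [-0.005,0.035,-0.013],"xyz": [0.016,-0.001,0.006],"grip": 0},{"rot": [-0.007,0.04,-0.016],"xyz": [0.02,-0.001,0.007],"grip": 0},{"rot": [-0.01,0.045,-0.02],"xyz": [0.024,-0.001,0.008],"grip": 0}]}}

```text
clock: 5.03
tool_pos: [0.3899, -0.3202, 0.0145]
eef_rot: [0.968, 0.225, 0.103, -0.031]
contact_force: [-4.1, 0.1, -1.2]
opening: 1.002
finger_force: 1.8
```

```bash
python3 st.py -.16 -.069 .012 .25; python3 look.py 2 -.15 -.012 .03 x-,y+
```

```text
stand xy [-0.1531 -0.0784] z 0.0145 q [ 0.85  0.95 -0.21  2.12 -1.    0.04  0.62] 5.0333 F [-4.1  0.1 -1.2]
tooly-yaw err to stand x 0.00035978509936196446 tilt [ 0.1852148   0.10579243 -0.97698692]
rot [-0.013  0.035 -0.003] xyz [ 0.0086 -0.0069  0.0045]
top [-0.142  -0.0087] 0.0 -52.1
scene [-0.1437 -0.0179] -0.141 -51.8
both [-0.1418 -0.0093] 0.012 -93.5
```

{"fn": "carry_out", "kwargs": {"plan": [{"rot": [0,0.01,-0.001],"xyz": [0.004,-0.002,0.002],"grip": 0},{"rot": [-0.005,0.015,-0.002],"xyz": [0.007,-0.004,0.003],"grip": 0},{"rot": [-0.008,0.02,-0.003],"xyz": [0.0095,-0.006,0.0035],"grip": 0},{"rot": [-0.008,0.02,-0.003],"xyz": [0.0095,-0.006,0.0035],"grip": 0}]}}

```text
clock: 5.47
tool_pos: [0.401, -0.3138, 0.0174]
eef_rot: [0.967, 0.227, 0.112, -0.034]
contact_force: [-1.0, -1.4, -1.1]
opening: 0.998
finger_force: 1.1
```

```bash
python3 st.py -.16 -.069 .012 .25; python3 look.py 3 -.142 -.001 .0 x-,y+
```

```text
stand xy [-0.1539 -0.0656] z 0.0174 q [ 0.86  0.95 -0.23  2.11 -1.    0.04  0.62] 5.4667 F [-1.  -1.4 -1.1]
tooly-yaw err to stand x 0.0060788870273924545 tilt [ 0.20212266  0.11622388 -0.97243943]
rot [-0.015  0.015  0.003] xyz [-0.0046 -0.006   0.0045]
top [-0.1426  0.0049] 0.003 -54.5
scene [-0.143   0.0003] 0.029 -39.8
both [-0.1427  0.0035] 0.007 -89.0
```

View pics/both3.png

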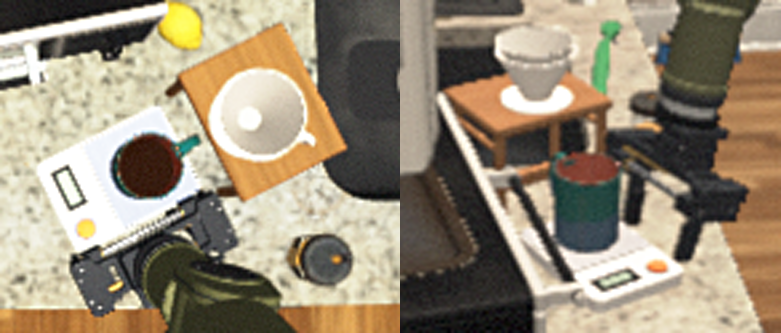

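I've pushed the scale slightly too far: it is square at about y +4 mm, with the back edge roughly 15 mm ahead of the legs. I'll back off, lift clear and go round to the front edge.

{"fn": "carry_out", "kwargs": {"plan": [{"rot": [0,0,0],"xyz": [-0.02,0,-0.005],"grip": 0},{"rot": [0,0,0],"xyz": [-0.05,0,-0.018],"grip": 0},{"rot": [0,-0.1,0],"xyz": [-0.06,0,-0.055],"grip": 0},{"rot": [0,-0.2,0],"xyz": [-0.06,0,-0.095],"grip": 0},{"rot": [0,-0.2,0],"xyz": [-0.05,0,-0.135],"grip": 0},{"rot": [0,-0.2,0],"xyz": [-0.04,0,-0.175],"grip": 0},{"rot": [0,-0.2,0],"xyz": [-0.03,0,-0.21],"grip": 0},{"rot": [0,-0.2,0],"xyz": [-0.03,0,-0.21],"grip": 0}]}}

```text
clock: 6.23
tool_pos: [0.3327, -0.3492, 0.2158]
eef_rot: [0.973, 0.231, 0.015, -0.012]
contact_force: [1.5, 0.1, -0.9]
opening: 1.004
finger_force: 0.0
```

```bash
python3 st.py -.27 -.04 .23 0 .785; python3 look.py 4 -.142 .003 .0 x-,y+,y-
```

```text
stand xy [-0.1524 -0.1425] z 0.2158 q [ 0.36  0.63  0.63  2.03 -0.64  0.7   0.31] 6.2333 F [ 1.5  0.1 -0.9]
tooly-yaw err to stand x 0.009802417551885823 tilt [ 0.02284563  0.03056588 -0.99927164]
rot [-0.003 -0.039 -0.775] xyz [ 0.104  -0.1169 -0.0087]
top [-0.1427  0.0029] 0.008 -42.8
scene [-0.1433 -0.0003] 0.021 -33.5
both [-0.1428  0.0017] 0.018 -73.0
```

{"fn": "carry_out", "kwargs": {"plan": [{"rot": [0,-0.035,-0.775],"xyz": [0.104,-0.117,-0.009],"grip": 0},{"rot": [0,-0.035,-0.775],"xyz": [0.104,-0.117,-0.009],"grip": 0},{"rot": [0,-0.035,-0.775],"xyz": [0.104,-0.117,-0.009],"grip": 0},{"rot": [0,-0.035,-0.775],"xyz": [0.104,-0.117,-0.009],"grip": 0},{"rot": [0,-0.035,-0.775],"xyz": [0.104,-0.117,-0.009],"grip": 0},{"rot": [0,-0.035,-0.775],"xyz": [0.104,-0.117,-0.009],"grip": 0},{"rot": [0,-0.035,-0.775],"xyz": [0.104,-0.117,-0.009],"grip": 0},{"rot": [0,-0.035,-0.775],"xyz": [0.104,-0.117,-0.009],"grip": 0}]}}

```text
clock: 7.0
tool_pos: [0.3724, -0.1994, 0.2279]
eef_rot: [0.814, 0.581, 0.002, -0.001]
contact_force: [-0.8, -0.1, -0.4]
opening: 1.0
finger_force: 0.0
```

```bash
python3 st.py -.262 .0 .12 0 1.571
```

```text
stand xy [-0.2692 -0.0408] z 0.2279 q [ 0.07  0.5   0.48  2.18 -0.44  0.56  0.55] 7.0 F [-0.8 -0.1 -0.4]
tooly-yaw err to stand x 0.7811081684652041 tilt [ 8.98728556e-04  4.14640647e-03 -9.99991000e-01]
rot [ 0.001 -0.004 -0.79 ] xyz [0.0234 0.0339 0.108 ]
```

{"fn": "carry_out", "kwargs": {"plan": [{"rot": [0,-0.004,-0.79],"xyz": [0.023,0.034,0.05],"grip": 0},{"rot": [0,-0.004,-0.79],"xyz": [0.023,0.034,0.05],"grip": 0},{"rot": [0,-0.004,-0.79],"xyz": [0.023,0.034,0.07],"grip": 0},{"rot": [0,-0.004,-0.79],"xyz": [0.023,0.034,0.108],"grip": 0},{"rot": [0,-0.004,-0.79],"xyz": [0.023,0.034,0.108],"grip": 0},{"rot": [0,-0.004,-0.79],"xyz": [0.023,0.034,0.108],"grip": 0},{"rot": [0,-0.004,-0.79],"xyz": [0.023,0.034,0.108],"grip": 0},{"rot": [0,-0.004,-0.79],"xyz": [0.023,0.034,0.108],"grip": 0}]}}

```text
clock: 7.67
tool_pos: [0.4117, -0.1899, 0.1199]
eef_rot: [0.53, 0.848, -0.0, 0.001]
contact_force: [-0.5, 1.0, 0.7]
opening: 1.001
finger_force: 0.0
```

```bash
python3 st.py -.262 .0 .012 0 1.571
```

```text
stand xy [-0.2603 -0.0013] z 0.1199 q [ 0.26  0.7   0.11  2.19 -0.28  0.26  1.07] 7.6667 F [-0.5  1.   0.7]
tooly-yaw err to stand x 1.5671509801769232 tilt [ 8.18406508e-04 -1.02913819e-03 -9.99999136e-01]
rot [ 0.     0.001 -0.004] xyz [0.0018 0.0012 0.1079]
```

{"fn": "carry_out", "kwargs": {"plan": [{"rot": [0,0,-0.004],"xyz": [0.001,0.001,0.035],"grip": 0},{"rot": [0,0,-0.004],"xyz": [0.001,0.001,0.07],"grip": 0},{"rot": [0,0,-0.004],"xyz": [0.001,0.001,0.09],"grip": 0},{"rot": [0,0,-0.004],"xyz": [0.001,0.001,0.107],"grip": 0},{"rot": [0,0,-0.004],"xyz": [0.001,0.001,0.107],"grip": 0}]}}

```text
clock: 8.08
tool_pos: [0.4149, -0.1893, 0.0203]
eef_rot: [0.529, 0.849, -0.0, -0.003]
contact_force: [0.4, 0.1, -0.1]
opening: 1.001
finger_force: 0.0
```

```bash
python3 st.py -.235 .0 .012 0 1.571
```

```text
stand xy [-0.2595  0.0018] z 0.0203 q [ 0.31  0.92  0.04  2.2  -0.73  0.04  1.51] 8.0833 F [ 0.4  0.1 -0.1]
tooly-yaw err to stand x 1.5700084561160947 tilt [-0.00606644  0.00266505 -0.99997805]
rot [-0.004 -0.005 -0.001] xyz [-0.0245 -0.0018  0.0081]
```

{"fn": "carry_out", "kwargs": {"plan": [{"rot": [0,0,0],"xyz": [-0.006,-0.001,0.003],"grip": 0},{"rot": [0,0,0],"xyz": [-0.011,-0.001,0.006],"grip": 0},{"rot": [0,0,0],"xyz": [-0.014,-0.001,0.009],"grip": 0},{"rot": [0,0,0],"xyz": [-0.014,-0.001,0.009],"grip": 0}]}}

```text
clock: 8.42
tool_pos: [0.421, -0.2035, 0.0124]
eef_rot: [0.527, 0.85, -0.001, -0.002]
contact_force: [-0.5, -0.1, -0.2]
opening: 1.003
finger_force: 0.0
```

```bash
python3 st.py -.205 -.002 .012 0 1.571
```

```text
stand xy [-0.244   0.0011] z 0.0124 q [ 0.32  0.93  0.04  2.17 -0.7   0.05  1.51] 8.4167 F [-0.5 -0.1 -0.2]
tooly-yaw err to stand x 1.5730879056599647 tilt [-3.39547367e-03  6.81113546e-04 -9.99994003e-01]
rot [-0.003 -0.002  0.002] xyz [-0.039  -0.0032  0.0003]
```

{"fn": "carry_out", "kwargs": {"plan": [{"rot": [0,0,0],"xyz": [-0.003,0,0],"grip": 0},{"rot": [0,0,0],"xyz": [-0.006,0,0],"grip": 0},{"rot": [0,0,0],"xyz": [-0.009,0,0],"grip": 0},{"rot": [0,0,0],"xyz": [-0.013,-0.001,0],"grip": 0},{"rot": [0,0,0],"xyz": [-0.017,-0.002,0],"grip": 0},{"rot": [0,0,0],"xyz": [-0.021,-0.003,0],"grip": 0},{"rot": [0,0,0],"xyz": [-0.025,-0.003,0],"grip": 0},{"rot": [0,0,0],"xyz": [-0.029,-0.003,0],"grip": 0}]}}

```text
clock: 9.08
tool_pos: [0.4288, -0.225, 0.0124]
eef_rot: [0.525, 0.851, 0.002, -0.007]
contact_force: [-1.7, 7.2, 4.8]
opening: 1.0
finger_force: 3.6
```

```bash
python3 st.py -.175 0 .012 0 1.571;  python3 look.py 5 -.121 .001 .0 y+,y-
```

```text
stand xy [-0.2213 -0.0015] z 0.0124 q [ 0.34  0.94  0.09  2.11 -0.68  0.13  1.53] 9.0833 F [-1.7  7.2  4.8]
tooly-yaw err to stand x 1.5778024554573493 tilt [-0.00896834  0.01074673 -0.99990203]
rot [-0.003 -0.014  0.007] xyz [-0.0463  0.0011 -0.0003]
top [-0.0907 -0.0005] -0.006 -36.8
scene [-0.132  -0.0055] -0.021 -21.0
both [-0.125  -0.0016] -0.013 -40.2
```

View pics/both5.png

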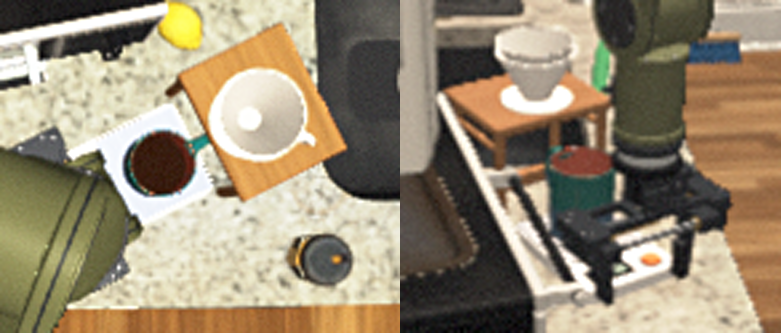

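The fingers are on the front edge with the key free. The scale is centred, with its back edge at the legs (left leg (172,88), right leg (228,190) in the left panel). Next push.

{"fn": "carry_out", "kwargs": {"plan": [{"rot": [0,0,0],"xyz": [-0.004,0,0],"grip": 0},{"rot": [0,0,0],"xyz": [-0.008,0,0],"grip": 0},{"rot": [0,0,0],"xyz": [-0.012,0,0],"grip": 0},{"rot": [0,0,0],"xyz": [-0.016,0,0],"grip": 0},{"rot": [0,0,0],"xyz": [-0.02,0,0],"grip": 0},{"rot": [0,0,0],"xyz": [-0.024,0,0],"grip": 0}]}}

```text
clock: 9.68
tool_pos: [0.4386, -0.246, 0.0122]
eef_rot: [0.526, 0.851, 0.002, -0.008]
contact_force: [-3.5, 7.7, 5.5]
opening: 1.005
finger_force: 4.3
```

```bash
python3 st.py -.165 0 .012 0 1.571;  python3 look.py 6 -.1 .001 .0 y+,y-
```

```text
stand xy [-0.1981 -0.0019] z 0.0122 q [ 0.34  0.95  0.14  2.06 -0.66  0.19  1.54] 9.6833 F [-3.5  7.7  5.5]
tooly-yaw err to stand x 1.5771083730398807 tilt [-0.01045455  0.01176296 -0.99987616]
rot [-0.004 -0.015  0.006] xyz [-0.0332  0.0017 -0.0003]
top [-0.0858 -0.0008] -0.032 -37.7
scene [-0.1072 -0.0077] -0.024 -19.6
both [-0.0909 -0.0016] 0.006 -41.1
```

{"fn": "carry_out", "kwargs": {"plan": [{"rot": [0,0,0],"xyz": [-0.004,0,0],"grip": 0},{"rot": [0,0,0],"xyz": [-0.008,0,0],"grip": 0},{"rot": [0,0,0],"xyz": [-0.012,0,0],"grip": 0},{"rot": [0,0,0],"xyz": [-0.016,0.001,0],"grip": 0},{"rot": [0,0,0],"xyz": [-0.02,0.001,0],"grip": 0},{"rot": [0,0,0],"xyz": [-0.024,0.001,0],"grip": 0},{"rot": [0,0,0],"xyz": [-0.028,0.001,0],"grip": 0},{"rot": [0,0,0],"xyz": [-0.032,0.001,0],"grip": 0}]}}

```text
clock: 10.45
tool_pos: [0.4534, -0.2736, 0.0119]
eef_rot: [0.526, 0.851, 0.003, -0.008]
contact_force: [-4.4, 8.4, 9.1]
opening: 1.001
finger_force: 5.1
```

```bash
python3 st.py -.125 0 .012 0 1.571;  python3 look.py 7 -.07 .001 .0 y+,y-
```

```text
stand xy [-0.1669 -0.0009] z 0.0119 q [ 0.35  0.97  0.19  1.98 -0.63  0.27  1.54] 10.45 F [-4.4  8.4  9.1]
tooly-yaw err to stand x 1.5767152391471762 tilt [-0.01128304  0.01297598 -0.99985215]
rot [-0.004 -0.017  0.006] xyz [-0.0419  0.0006 -0.0008]
top [-0.0652  0.0009] -0.065 -27.6
scene [-0.0355 -0.0024] -0.014 -21.6
both [-0.0405  0.0011] 0.004 -46.9
```

View pics/both7.png

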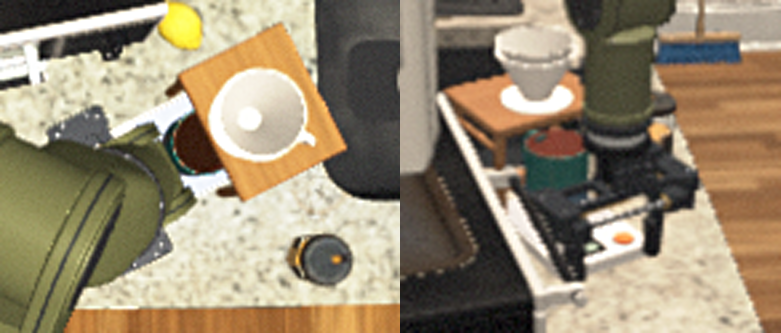

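The scale is well between the legs and the mug is going under the board. I'll push the rest, ending slowly.

{"fn": "carry_out", "kwargs": {"plan": [{"rot": [0,0,0],"xyz": [-0.004,0,-0.001],"grip": 0},{"rot": [0,0,0],"xyz": [-0.008,0,-0.001],"grip": 0},{"rot": [0,0,0],"xyz": [-0.012,0,-0.001],"grip": 0},{"rot": [0,0,0],"xyz": [-0.016,0,-0.001],"grip": 0},{"rot": [0,0,0],"xyz": [-0.02,0,-0.001],"grip": 0},{"rot": [0,0,0],"xyz": [-0.024,0,-0.001],"grip": 0},{"rot": [0,0,0],"xyz": [-0.028,0,-0.001],"grip": 0},{"rot": [0,0,0],"xyz": [-0.031,0,-0.001],"grip": 0}]}}

```text
clock: 11.22
tool_pos: [0.4704, -0.3076, 0.0128]
eef_rot: [0.527, 0.85, -0.0, -0.002]
contact_force: [-2.2, 2.0, -2.5]
opening: 1.0
finger_force: 1.5
```

```bash
python3 st.py -.125 0 .012 0 1.571
```

```text
stand xy [-0.1289 -0.0006] z 0.0128 q [ 0.36  0.98  0.23  1.89 -0.61  0.34  1.54] 11.2167 F [-2.2  2.  -2.5]
tooly-yaw err to stand x 1.574307455143859 tilt [-0.00452524  0.00181021 -0.99998812]
rot [-0.003 -0.004  0.003] xyz [-0.0039  0.0006  0.0008]
```

{"fn": "carry_out", "kwargs": {"plan": [{"rot": [0,0,0],"xyz": [-0.001,0,0],"grip": 0},{"rot": [0,0,0],"xyz": [-0.002,0,0],"grip": 0},{"rot": [0,0,0],"xyz": [-0.003,0,0],"grip": 0},{"rot": [0,0,0],"xyz": [-0.004,0,0],"grip": 0},{"rot": [0,0,0],"xyz": [-0.005,0,0],"grip": 0}]}}

```text
clock: 11.63
tool_pos: [0.4724, -0.3111, 0.0129]
eef_rot: [0.527, 0.85, -0.0, -0.003]
contact_force: [-1.1, 3.1, -2.5]
opening: 1.003
finger_force: 1.7
```

```bash
python3 st.py -.125 0 .012 0 1.571
```

```text
stand xy [-0.1248 -0.0004] z 0.0129 q [ 0.36  0.99  0.24  1.88 -0.61  0.35  1.54] 11.6333 F [-1.1  3.1 -2.5]
tooly-yaw err to stand x 1.5747364755649293 tilt [-0.00481179  0.00264493 -0.99998493]
rot [-0.003 -0.005  0.004] xyz [0.0002 0.0004 0.0009]
```

{"fn": "carry_out", "kwargs": {"plan": [{"rot": [0,0,0],"xyz": [-0.001,0,0],"grip": 0},{"rot": [0,0,0],"xyz": [-0.002,0,0],"grip": 0},{"rot": [0,0,0],"xyz": [-0.003,0,0],"grip": 0},{"rot": [0,0,0],"xyz": [-0.004,0,0],"grip": 0},{"rot": [0,0,0],"xyz": [-0.004,0,0],"grip": 0}]}}

```text
clock: 12.05
tool_pos: [0.4728, -0.3119, 0.0128]
eef_rot: [0.526, 0.85, 0.001, -0.005]
contact_force: [-5.2, 7.6, 4.8]
opening: 1.0
finger_force: 4.6
```

```bash
python3 st.py -.125 0 .012 0 1.571
```

```text
stand xy [-0.1239 -0.0004] z 0.0128 q [ 0.37  0.99  0.24  1.87 -0.6   0.36  1.54] 12.05 F [-5.2  7.6  4.8]
tooly-yaw err to stand x 1.5756363164954592 tilt [-0.00786189  0.00815078 -0.99993588]
rot [-0.003 -0.011  0.005] xyz [0.0011 0.0004 0.0008]
```

{"fn": "carry_out", "kwargs": {"plan": [{"rot": [0,0,0],"xyz": [-0.001,0,0],"grip": 0},{"rot": [0,0,0],"xyz": [-0.002,0,0],"grip": 0},{"rot": [0,0,0],"xyz": [-0.003,0,0],"grip": 0},{"rot": [0,0,0],"xyz": [-0.004,0,0],"grip": 0},{"rot": [0,0,0],"xyz": [-0.004,0,0],"grip": 0}]}}

```text
clock: 12.47
tool_pos: [0.4728, -0.312, 0.0127]
eef_rot: [0.526, 0.85, 0.003, -0.009]
contact_force: [-7.4, 13.6, 10.6]
opening: 1.0
finger_force: 7.8
```

```bash
python3 st.py -.155 0 .1 0 1.571
```

```text
stand xy [-0.1238 -0.0004] z 0.0127 q [ 0.37  0.99  0.24  1.87 -0.6   0.38  1.54] 12.4667 F [-7.4 13.6 10.6]
tooly-yaw err to stand x 1.5761803827369172 tilt [-0.01158802  0.01477554 -0.99982369]
rot [-0.004 -0.018  0.005] xyz [ 0.0328  0.0002 -0.0867]
```

The scale is firmly against the bar: no more travel while the force rose to 15 N. I'll back off, close the fingers and look.

{"fn": "carry_out", "kwargs": {"plan": [{"rot": [0,0,0],"xyz": [0.008,0,0],"grip": 0},{"rot": [0,0,0],"xyz": [0.02,0,0],"grip": 0},{"rot": [0,0,0],"xyz": [0.045,0,-0.005],"grip": 0},{"rot": [0,0,0],"xyz": [0.05,0,-0.035],"grip": 255},{"rot": [0,0,0],"xyz": [0.05,0,-0.07],"grip": 255},{"rot": [0,0,0],"xyz": [0.05,0,-0.09],"grip": 255},{"rot": [0,0,0],"xyz": [0.05,0,-0.09],"grip": 255},{"rot": [0,0,0],"xyz": [0.05,0,-0.09],"grip": 255}]}}

```text
clock: 13.13
tool_pos: [0.4562, -0.2762, 0.1046]
eef_rot: [0.527, 0.85, -0.001, 0.001]
contact_force: [-0.0, 0.9, 0.1]
opening: 0.646
finger_force: 0.0
```

```bash
python3 st.py -.096 -.036 .06 -.1 1.571;  python3 look.py 8 -.03 .00 .0 y-
```

```text
stand xy [-0.1633  0.0005] z 0.1046 q [ 0.26  0.81  0.34  1.97 -0.58  0.45  1.48] 13.1333 F [-0.   0.9  0.1]
tooly-yaw err to stand x 1.5742838482493358 tilt [ 6.22102370e-04 -2.77360418e-03 -9.99995960e-01]
rot [-0.001 -0.097  0.003] xyz [-0.067  -0.0367  0.0448]
top [ 0.0291 -0.001 ] -0.036 -44.9
scene [-0.082  -0.0022] 0.123 -29.8
both [-0.0299 -0.0016] 0.039 -40.9
```

View pics/both8.png

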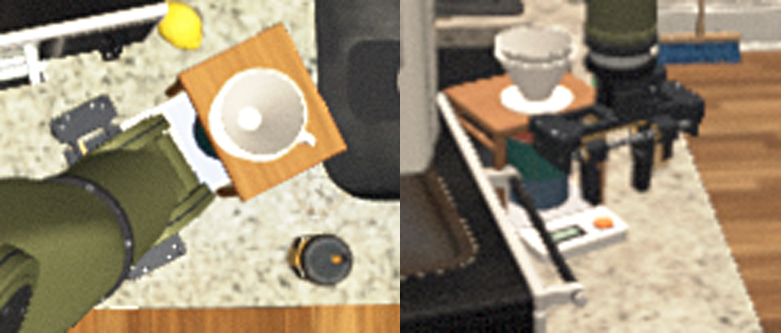

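The scene crop shows the mug under the board, the scale in place, and the orange key visible at (603,223). I'll locate the key from its colour.

Run:
```python
from h import *
S=cam("scene");im=cv2.imread("pics/scene8.png");h=cv2.cvtColor(im,cv2.COLOR_BGR2HSV)
m=cv2.inRange(h,(3,120,150),(20,255,255));m[:172]=0;m[190:]=0;m[:,:264]=0;m[:,284:]=0
ys,xs=np.nonzero(m);u=np.array([xs.mean(),ys.mean()]);print(u,len(xs))
w=least_squares(lambda q:S([[q[0],q[1],.025]])[0]-u,[.45,-.35]).x;print("key in stand",instand(w))
```

```text
[273.66666667 180.06666667] 15
key in stand [-0.09691764 -0.0338245 ]
```

{"fn": "carry_out", "kwargs": {"plan": [{"rot": [0,-0.05,0],"xyz": [0,-0.036,0],"grip": 255},{"rot": [0,-0.097,0.003],"xyz": [-0.02,-0.036,0],"grip": 255},{"rot": [0,-0.097,0.003],"xyz": [-0.045,-0.036,0.02],"grip": 255},{"rot": [0,-0.097,0.003],"xyz": [-0.067,-0.036,0.045],"grip": 255},{"rot": [0,-0.097,0.003],"xyz": [-0.067,-0.036,0.045],"grip": 255},{"rot": [0,-0.097,0.003],"xyz": [-0.067,-0.036,0.045],"grip": 255},{"rot": [0,-0.097,0.003],"xyz": [-0.067,-0.036,0.045],"grip": 255},{"rot": [0,-0.097,0.003],"xyz": [-0.067,-0.036,0.045],"grip": 255}]}}

```text
clock: 13.9
tool_pos: [0.4512, -0.349, 0.058]
eef_rot: [0.527, 0.849, -0.026, 0.038]
contact_force: [-0.9, 0.1, -0.3]
opening: 0.005
finger_force: 0.0
```

```bash
python3 st.py -.096 -.036 .028 -.1 1.571; python3 st.py -.096 -.036 .021 -.1 1.571
```

```text
stand xy [-0.1002 -0.0361] z 0.058 q [ 0.39  0.9   0.26  1.95 -0.59  0.28  1.58] 13.9 F [-0.9  0.1 -0.3]
tooly-yaw err to stand x 1.5720733829365536 tilt [ 0.03794833 -0.08366211 -0.99577135]
rot [-0.003 -0.008  0.001] xyz [-0.0014  0.0002  0.0302]
stand xy [-0.1002 -0.0361] z 0.058 q [ 0.39  0.9   0.26  1.95 -0.59  0.28  1.58] 13.9 F [-0.9  0.1 -0.3]
tooly-yaw err to stand x 1.5720733829365536 tilt [ 0.03794833 -0.08366211 -0.99577135]
rot [-0.003 -0.008  0.001] xyz [-0.0008  0.0002  0.0372]
```

{"fn": "carry_out", "kwargs": {"plan": [{"rot": [0,0,0],"xyz": [-0.001,0,0.015],"grip": 255},{"rot": [0,0,0],"xyz": [-0.001,0,0.027],"grip": 255},{"rot": [0,0,0],"xyz": [-0.001,0,0.032],"grip": 255},{"rot": [0,0,0],"xyz": [-0.001,0,0.035],"grip": 255},{"rot": [0,0,0],"xyz": [-0.001,0,0.037],"grip": 255},{"rot": [0,0,0],"xyz": [-0.001,0,0.037],"grip": 255},{"rot": [0,0,0],"xyz": [-0.001,0,0.037],"grip": 255},{"rot": [0,0,0],"xyz": [-0.001,0,0.037],"grip": 255}]}}

```text
clock: 14.57
tool_pos: [0.4531, -0.3525, 0.0219]
eef_rot: [0.527, 0.849, -0.025, 0.038]
contact_force: [-1.7, 3.5, 7.5]
opening: 0.004
finger_force: 3.4
```

```bash
python3 st.py -.096 -.036 .02 -.1 1.571
```

```text
stand xy [-0.0962 -0.036 ] z 0.0219 q [ 0.43  0.96  0.21  1.94 -0.61  0.21  1.6 ] 14.5667 F [-1.7  3.5  7.5]
tooly-yaw err to stand x 1.5722518988672394 tilt [ 0.03800059 -0.08234983 -0.99587874]
rot [-0.002 -0.009  0.001] xyz [-0.      0.      0.0019]
```

{"fn": "carry_out", "kwargs": {"plan": [{"rot": [0,0,0],"xyz": [0,0,0.001],"grip": 255},{"rot": [0,0,0],"xyz": [0,0,0.0015],"grip": 255},{"rot": [0,0,0],"xyz": [0,0,0.0015],"grip": 255}]}}

```text
clock: 14.82
tool_pos: [0.4531, -0.3526, 0.0214]
eef_rot: [0.527, 0.849, -0.025, 0.038]
contact_force: [-3.4, 5.4, 18.1]
opening: 0.007
finger_force: 8.6
```

{"fn": "carry_out", "kwargs": {"plan": [{"rot": [0,0,0],"xyz": [0,0,-0.006],"grip": 255},{"rot": [0,0,0],"xyz": [0.001,0,-0.02],"grip": 255},{"rot": [0,0,0],"xyz": [0.01,0,-0.05],"grip": 255},{"rot": [0,0,0],"xyz": [0.04,0,-0.075],"grip": 255},{"rot": [0,0,0],"xyz": [0.075,0,-0.095],"grip": 255},{"rot": [0,0,0],"xyz": [0.11,0,-0.115],"grip": 255},{"rot": [0,0,0],"xyz": [0.12,0,-0.14],"grip": 255},{"rot": [0,0,0],"xyz": [0.12,0,-0.14],"grip": 255}]}}

```text
clock: 15.48
tool_pos: [0.3942, -0.232, 0.151]
eef_rot: [0.526, 0.849, -0.025, 0.039]
contact_force: [0.4, -0.5, -0.2]
opening: 0.005
finger_force: 0.0
```

```bash
python3 st.py -.22 -.036 .2 0 1.571;  python3 look.py 9 -.03 .00 .0 y-
python3 - <<'E'
from h import *
S=cam("scene");im=cv2.imread("pics/scene9.png");h=cv2.cvtColor(im,cv2.COLOR_BGR2HSV)
m=cv2.inRange(h,(3,120,150),(20,255,255));m[:172]=0;m[190:]=0;m[:,:264]=0;m[:,284:]=0
ys,xs=np.nonzero(m);u=np.array([xs.mean(),ys.mean()]);print(u,len(xs))
w=least_squares(lambda q:S([[q[0],q[1],.025]])[0]-u,[.45,-.35]).x;print("key in stand",instand(w))
E
```

```text
stand xy [-0.2303 -0.0356] z 0.151 q [ 0.17  0.65  0.34  2.23 -0.62  0.26  1.5 ] 15.4833 F [ 0.4 -0.5 -0.2]
tooly-yaw err to stand x 1.5740647582700875 tilt [ 0.04038038 -0.08288437 -0.99574073]
rot [-0.001  0.092  0.003] xyz [-0.0148 -0.0005 -0.0478]
top [-0.0304 -0.0008] 0.024 -37.1
scene [-0.0485 -0.0043] -0.044 -35.2
both [-0.0407 -0.0024] 0.002 -61.9
[273.5 180. ] 14
key in stand [-0.0961748  -0.03356229]
```

View pics/both9.png

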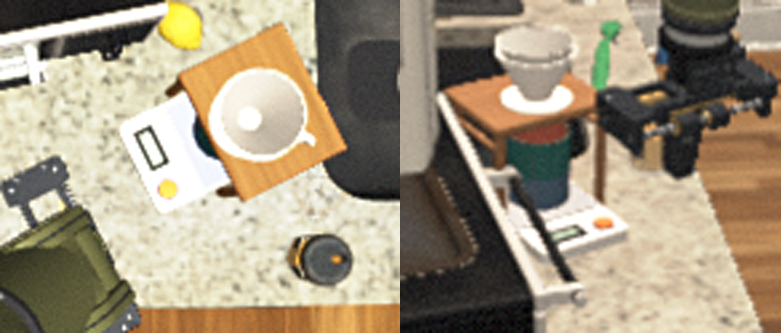

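The mug stands upright under the dripper, the scale is between the legs, and the arm is clear. I'll check the front edge once from the top view, then hand in.

Run:
```python
from h import *
T=cam("top");t=cv2.imread("pics/top9.png").astype(np.float32);g=cv2.GaussianBlur(np.ascontiguousarray(t.min(2)),(3,3),0)
P,N=rect(-.086,.086,-.06,.06,.02,['x-','y+','y-']);k=P[:,0]<-.03;w=world(ST,[[-.03,0,0]])[0]
p,c=refine([(g,T)],[w[0],w[1],ST[2]],P[k],N[k]);print(instand(p),p[2]-ST[2],c)
```

```text
[-2.87614593e-02  9.11950726e-05] -0.016193171434015108 -46.54301071166992
```

The measured pose is x -29 mm (home is -30), y 0 and yaw -0.016 rad, all within tolerance. Handing in.

```bash
python3 -c "
from plant import r
print(r.finish_job())"
```

```text
the job is handed in; nothing more can be done
None
```

The scale is pushed home against the rear bar with the mug upright under the dripper, the tare key was pressed fully down and released, and the job is handed in; the hand-in returned no verdict.

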